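# Size a buff mandrel in the hole gauge

### The job

Find the shank size of the buff mandrel standing in the blue socket: starting with the largest hole of the gauge plate, lower it through each hole it enters and step to the next smaller until one refuses it, pressing it there only lightly to feel the stop. Then put it back into the smallest hole that took it, upright with its flange down on the plate, and let go. Never force it into a hole (30 N is too much), slam it down or drop it, and leave the two mandrels in the wooden rack, the buff wheel and the compound bar where they are.

Things in the scene. Friction and masses are not known exactly. Their poses are not given: they have to be found in the camera images.
- mandrel_a: Buff mandrel, about 150 g: round steel shank below, flange 32 mm across and 4 mm thick, brass hexagon hub on it (19 mm across flats, 26 mm tall: the grip; two flats face x, the others every 60 degrees), 12 mm stud 5 mm tall on top. Origin: centre of the flange's underside, z from shank to hub. One of three alike: the one in the blue socket is to be sized, two stand in the wooden rack.
- mandrel_b: Another buff mandrel, outwardly the same as mandrel_a, with the same frame. It may be the one in the socket or one in the rack.
- mandrel_c: Another buff mandrel, outwardly the same as mandrel_a, with the same frame. It may be the one in the socket or one in the rack.
- mandrel_a_foot (a point): Centre of the foot (lower end) of mandrel_a's shank, 50 mm below its origin. The shank is straight with a 1 mm chamfer at the foot, and 16, 13 or 10 mm thick: each mandrel has another size, and which has which is not told.
- mandrel_b_foot (a point): Centre of the foot (lower end) of mandrel_b's shank, 50 mm below its origin. The shank is straight with a 1 mm chamfer at the foot, and 16, 13 or 10 mm thick: each mandrel has another size, and which has which is not told.
- mandrel_c_foot (a point): Centre of the foot (lower end) of mandrel_c's shank, 50 mm below its origin. The shank is straight with a 1 mm chamfer at the foot, and 16, 13 or 10 mm thick: each mandrel has another size, and which has which is not told.
- gauge: Hole gauge: steel plate 44 x 150 x 12 mm on two end feet, fixed to the bench; top face 70 mm up, free space below. Origin on the bench under its centre; four sharp-edged round holes along its y axis at y = +48, +16, -16, -48 mm, bores 17, 14, 11, 8 mm. A shank 1 mm thinner than a bore slides through; a bore thinner than the shank stops it at the mouth (it sinks 2 mm at most).
- hole0 (a point): Mouth of the 17 mm through hole (largest), at its centre in the gauge plate's top face; z points up.
- hole1 (a point): Mouth of the 14 mm through hole (second), at its centre in the gauge plate's top face; z points up.
- hole2 (a point): Mouth of the 11 mm through hole (third), at its centre in the gauge plate's top face; z points up.
- hole3 (a point): Mouth of the 8 mm through hole (smallest), at its centre in the gauge plate's top face; z points up.
- socket: Blue bench block 56 x 56 x 60 mm, fixed, with one loose 20 mm hole through its middle in which the mandrel to be sized hangs by its flange. Origin under its centre on the bench; top face at 60 mm.
- rack: Wooden rack 150 x 60 x 60 mm, fixed, with two 20 mm holes 80 mm apart along its x axis, holding the two other mandrels. Origin under its centre on the bench.
- buff: Cotton buff wheel lying flat, 100 mm across, 22 mm thick. Origin: centre of its underside.
- rouge: Brown bar of polishing compound, 42 x 105 x 30 mm, long along its y axis. Origin: centre of its underside.
Things that resemble listed ones, but are neither listed nor needed, are in the scene too. Of the things shaped like the rack, the wooden one is meant.

How it is judged:
By the outcome, as a careful person would: the job done as asked, in the order asked, and still so for the second after the job is handed in, with the robot touching nothing.
It also fails if it takes over 72 s, if anything falls off the work surface, if the arm or the gripper's body presses on something with over 40 N, if the wrist force passes 120 N, or if a joint passes its speed limit or range.

### The arm

A 7-joint arm with a two-finger parallel gripper is mounted at the origin on the work surface. World frame = base frame: x ahead of the robot, y to its left, z up, the work surface at z = 0. Lengths are in m, angles in rad, forces in N, time in s.
With the tool pointing down it reaches from about 0.425 to 0.875 m from the base axis. Payload 4.7 kg.
Tool frame: the origin (TCP) lies on the mounting face of the last link; the fingertips stand 173 mm ahead of it and the grasp point (between the pads) lies 155 mm ahead of it; z points along the fingers, y is the direction in which the jaws open and shut (so a half turn about z gives the same grasp; the last joint's range is limited). The gripper opens to 85 mm and grips with 20 to 120 N. Pads are 22 mm wide; open, the fingers measure 114 mm over their backs; the gripper's body (76 mm by 85 mm) begins 54 mm behind the grasp point. The pads swing forward as they close: fully open they stand 13 mm farther back than shut.
Start: joints at [1.334, 0.321, -0.07, 1.45, 0.023, 1.371, -0.057], TCP at [0.161, -0.63, 0.405] pointing down, gripper open.
Joint ranges: [-2.86, 2.86], [-0.3, 2.09], [-1.38, 1.24], [0.06, 2.45], [-1.56, 4.7], [0.09, 2.05], [-2.69, 2.69]. Speed limits (rad/s): [2.57, 2.57, 3.14, 3.14, 3.14, 3.14, 3.14].

### API

Orientations are given as a unit quaternion [w, x, y, z].
In Python, from workcell import get_obs, eyes, order gives the robot as it stands.
- The arm moves only by the shell command python3 -m pendant 'ROWS' [FORCE]. ROWS is JSON, a list of rows, each a list of 5 numbers: the finger opening in m, from 0 to 0.0854, then the shift along the tool's x, y, z in m, then the turn about the tool's z in rad. A call has 1 to 12 rows; each row shifts and turns the commanded pose from where the row before left it, along the tool's axes as they then stand; what a row does not reach is not made up. A row lasts 1/8 s, in which the tool goes at most 62.5 mm and 10.7 degrees, less where a joint would pass 70% of its speed; a pose out of reach is approached as far as the arm can. A call with a gripper value outside its range is refused whole. The fingers move at their own pace and stop on an object; FORCE is the grip in N (left out, the last holds). Time passes only in rows, so rows that do not move let the fingers close. It gives the time, the measured TCP pose, the force and the opening at its end, in the units of the state.
- get_obs(): the state, without advancing time (a new reading comes with each control period).
- eyes.capture(name): name is "scene" or "top" or "wrist"; returns the picture (420x560x3 uint8, blue, green, red); there is no depth.
- eyes.get_calibration(name): a dict with "fx", "fy", "cx", "cy" (pixels), "eye" and "orientation" of the camera in the world; the wrist camera has in their place "tool_from_camera" (4x4, takes a point from camera to tool coordinates, whose origin is the TCP and whose axes are the flange's). Camera axes: x right, y down, z forward; pixel columns grow to the right and rows downward; lengths in m; the calibration is good to about 2 mm. A picture is of the moment at which its call begins: read the wrist's pose just before it. get_calibration takes no time and is no camera call.
- order.finish_job(): hands the job in, once; it reports no verdict.
Trained networks look in the newest picture that a camera, given by its name, has taken for a name from the list of things; names that differ only in an ending like _2 or _b are one class to them, and where a whole thing is asked for, a point or a joint stands for the part that bears it (a point fixed in the world has none). Each returns a list of dicts, best first, with "confidence" (0 to 1); they miss things now and then, are a little off and sometimes report something else, mostly with a low value. They report only what shows in the picture. A call takes as long as a camera call. They do not tell look-alikes from the thing itself.
- eyes.regions_of(camera, thing): "region" (420x560 bool, what is visible of it) and "xy" ([column, row] in pixels, amid what is visible of it).
The state is a dict: "time": time; "qpos": joint angles; "joint_velocities": joint speeds; "tau": joint torques, N m; "position": TCP position; "ee_rot": TCP orientation; "wrist_force": force on the tool from outside, world axes, zero at the start; "moment": the same for the moment, N m; "grip_width": finger opening in m.
Only numpy, scipy, OpenCV 4.12 (cv2) and the standard library are available. Lean on these libraries where they do the work, as an engineer would, in place of code of your own. Each camera call takes 0.05 s, during which the arm holds its last target. There are 200 camera calls.

## Working session

There is one attempt and no reset: what is moved stays moved. The work goes in short steps, Python scripts to look and compute and a shell command to move; the robot and the scene stay as the last step left them, time stands still between calls to the robot, and variables do not carry over. Pictures are saved under pics/ and viewed, about 8 in all and at most 12, crops included, and the job is handed in when it is done.

```bash
mkdir -p pics; ls; python3 - <<'E'
from workcell import get_obs, eyes
import cv2, numpy as np
o=get_obs(); print({k:np.round(v,3).tolist() for k,v in o.items()})
for c in("scene","top","wrist"):
    im=eyes.capture(c); cv2.imwrite(f"pics/{c}0.png",im); print(c,eyes.get_calibration(c))
    for t in("mandrel_a","gauge","socket","rack"):
        for d in eyes.regions_of(c,t): print(c,t,round(d["confidence"],2),np.round(d["xy"]),d["region"].sum())
E
```

```text
pics
{'time': 0.0, 'qpos': [1.334, 0.322, -0.07, 1.452, 0.023, 1.371, -0.057], 'joint_velocities': [0.0, 0.002, 0.001, -0.001, -0.001, 0.001, -0.002], 'tau': [0.0, -49.358, -0.383, -31.432, 0.013, 0.012, -0.0], 'position': [0.161, -0.629, 0.404], 'ee_rot': [-0.001, 0.992, 0.125, -0.0], 'wrist_force': [-0.039, 0.595, 0.059], 'moment': [0.004, -0.016, -0.002], 'grip_width': 0.085}
scene {'fx': 402.7698896893582, 'fy': 402.7698896893582, 'cx': 274.6824326634047, 'cy': 207.41141878449847, 'eye': array([ 0.9392268 , -0.71869199,  0.50795071]), 'orientation': array([-0.46476752,  0.84694066,  0.22304409, -0.13013068])}
scene mandrel_a 0.7 [251. 196.] 192
scene mandrel_a 0.68 [202. 247.] 301
scene mandrel_a 0.67 [170. 235.] 267
scene gauge 0.98 [310. 157.] 1158
scene socket 0.96 [250. 216.] 1107
scene rack 0.9 [125. 303.] 5104
scene rack 0.84 [189. 263.] 3001
scene rack 0.41 [202. 247.] 310
top {'fx': 432.96814727970786, 'fy': 432.96814727970786, 'cx': 278.86416880550854, 'cy': 207.21025016948423, 'eye': array([ 0.5160536 , -0.10115963,  1.04770068]), 'orientation': array([ 0.02947054, -0.70245591,  0.71046327, -0.03048157])}
top mandrel_a 0.74 [365. 267.] 161
top mandrel_a 0.54 [278. 240.] 145
top mandrel_a 0.45 [362. 232.] 134
top gauge 0.92 [158. 237.] 1438
top socket 0.91 [287. 242.] 418
top rack 0.88 [423. 255.] 2288
top rack 0.6 [358. 250.] 1664
wrist {'fx': 354.45224822322683, 'fy': 354.45224822322683, 'cx': 283.98392062789185, 'cy': 208.09683913519663, 'tool_from_camera': array([[-2.02830381e-04, -9.52226649e-01, -3.05392155e-01,
         7.78002731e-02],
       [ 9.99999364e-01,  1.45580456e-04, -1.11808976e-03,
        -1.27321069e-04],
       [ 1.10913400e-03, -3.05392187e-01,  9.52226014e-01,
         3.06592083e-02],
       [ 0.00000000e+00,  0.00000000e+00,  0.00000000e+00,
         1.00000000e+00]])}
```

```bash
cat > h.py <<'E'
import numpy as np, cv2
from workcell import get_obs, eyes
from scipy.spatial.transform import Rotation as R
def q(w): return R.from_quat([w[1],w[2],w[3],w[0]]).as_matrix()
def cam(c,o=None):
    k=eyes.get_calibration(c)
    if c!="wrist": return k,np.array(k["eye"]),q(k["orientation"])
    o=o or get_obs(); T=k["tool_from_camera"]; Rt=q(o["ee_rot"])
    return k,Rt@T[:3,3]+o["position"],Rt@T[:3,:3]
def ray(C,p):
    k,e,Rm=C; return e,Rm@[(p[0]-k["cx"])/k["fx"],(p[1]-k["cy"])/k["fy"],1]
def onz(C,p,z):
    e,d=ray(C,p); return e+d*(z-e[2])/d[2]
def proj(C,P):
    k,e,Rm=C; v=(np.array(P)-e)@Rm; return np.array([k["fx"]*v[0]/v[2]+k["cx"],k["fy"]*v[1]/v[2]+k["cy"]])
def tri(l):
    A=0;b=0;S=[]
    for C,p in l:
        e,d=ray(C,p);d=d/np.linalg.norm(d);M=np.eye(3)-np.outer(d,d);A=A+M;b=b+M@e;S.append((M,e))
    x=np.linalg.solve(A,b); return x,max(np.linalg.norm(M@(x-e)) for M,e in S)
E
python3 - <<'E'
from h import *
a=cv2.imread("pics/top0.png");b=cv2.imread("pics/scene0.png")
a=cv2.resize(a[150:360,60:520],None,fx=1.7,fy=1.4);
cv2.imwrite("pics/t1.png",cv2.resize(cv2.imread("pics/top0.png")[170:320,90:490],None,fx=2,fy=2)); cv2.imwrite("pics/s1.png",cv2.resize(b[120:340,60:380],None,fx=2.5,fy=2.5))
E
```

```text
(no output)
```

View pics/t1.png

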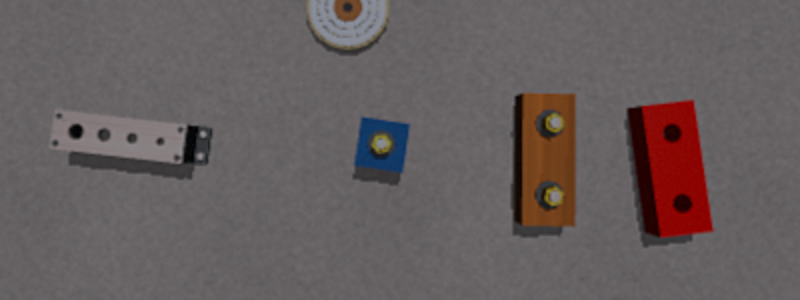

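View pics/s1.png

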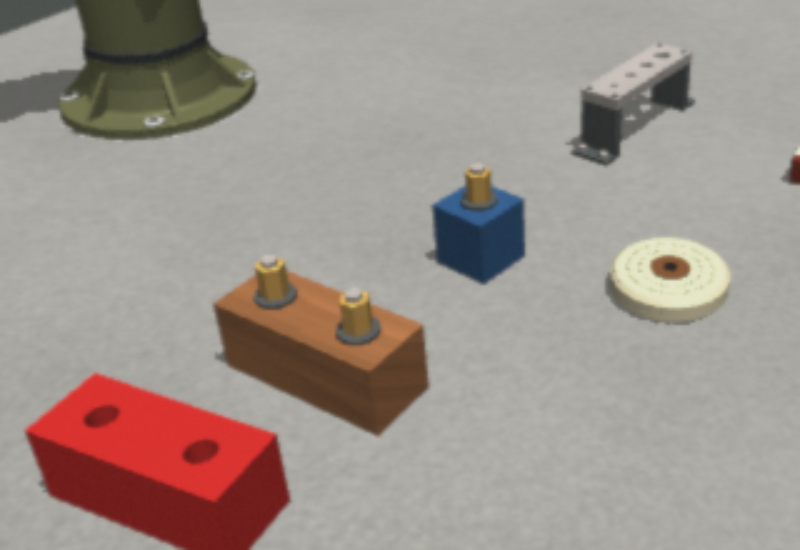

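The scene crop, which serves as the identity check, shows these:
- Three mandrels: at about scene (251,196) in the blue block, and at (170,235) and (202,247) in the brown wooden rack.
- The red rack is empty, so it's the look-alike.
- The one in the only blue socket (top image ≈ (280,241)) is the target.
- The gauge's largest hole is at the left end in the top image, about (128,235), and the smallest at about (170,240).

```bash
python3 - <<'E'
from h import *
T=cam("top");S=cam("scene")
print("stud tri",tri([(T,(280.5,241.5)),(S,(60+477/2.5,120+169/2.5))]))
for p,s in zip([(128,235.5),(142,237),(156,239),(170,240.5)],[(663,55),(646,65),(629,75),(613,85)]):
    print("hole",onz(T,p,.07),tri([(T,p),(S,(60+s[0]/2.5,120+s[1]/2.5))]))
o=get_obs();print(q(o["ee_rot"]).round(3).tolist())
E
```

```text
stud tri (array([ 0.52173624, -0.10559988,  0.09067086]), np.float64(0.0002391127244039687))
hole [0.53903861 0.23757369 0.07      ] (array([0.54003474, 0.23884799, 0.06788873]), np.float64(0.0010728647106488123))
hole [0.53530762 0.20599095 0.07      ] (array([0.53543818, 0.20678318, 0.06763313]), np.float64(9.568062199614353e-05))
hole [0.53045538 0.17441055 0.07      ] (array([0.53048149, 0.17512194, 0.06745233]), np.float64(1.3087007153678148e-05))
hole [0.52672896 0.14286399 0.07      ] (array([0.52698306, 0.14350793, 0.06796838]), np.float64(0.0002669240752594798))
[[0.969, 0.248, 0.0], [0.248, -0.969, -0.0], [-0.0, 0.0, -1.0]]
```

```bash
python3 -m pendant '[[0.085,0.04,-0.035,0.0037,0],[0.085,0.04,-0.035,0.0037,0],[0.085,0.04,-0.035,0.0037,0],[0.085,0.04,-0.035,0.0037,0],[0.085,0.04,-0.035,0.0037,0],[0.085,0.04,-0.035,0.0037,0],[0.085,0.04,-0.035,0.0037,0],[0.085,0.04,-0.035,0.0037,0],[0.085,0.04,-0.035,0.0037,0],[0.085,0.04,-0.035,0.0037,0],[0.085,0.04,-0.035,0.0037,0],[0.085,0.04,-0.035,0.0037,0]]' 30; python3 -m pendant '[[0.085,0,0,0,0],[0.085,0,0,0,0]]'
cat > look.py <<'E'
import sys
from h import *
n,box,s=sys.argv[1],[int(v) for v in sys.argv[2].split(",")],float(sys.argv[3])
o=get_obs(); im=eyes.capture("wrist"); cv2.imwrite(f"pics/{n}_full.png",im); np.save(f"pics/{n}.npy",o,allow_pickle=True)
x0,y0,x1,y1=box; cv2.imwrite(f"pics/{n}.png",cv2.resize(im[y0:y1,x0:x1],None,fx=s,fy=s,interpolation=cv2.INTER_CUBIC))
print(np.round(o["position"],4),q(o["ee_rot"]).round(3)[:2,:2].tolist(),proj(cam("wrist",o),[.5217,-.1056,.095]))
for t in sys.argv[4:]:
    for d in eyes.regions_of("wrist",t): print(t,round(d["confidence"],2),np.round(d["xy"],1),d["region"].sum())
E
python3 look.py m1 80,60,480,360 2 mandrel_a socket
```

```text
time: 2.25
position: [0.5228, -0.1023, 0.3606]
ee_rot: [0.0, 0.992, 0.125, 0.0]
wrist_force: [0.3, -0.4, 0.3]
grip_width: 0.085
time: 2.5
position: [0.5219, -0.104, 0.3602]
ee_rot: [0.0, 0.992, 0.125, -0.0]
wrist_force: [-1.7, -0.9, -0.4]
grip_width: 0.0853
[ 0.5219 -0.104   0.3602] [[0.969, 0.248], [0.248, -0.969]] [286.5037405 212.1716168]
mandrel_a 0.68 [283.4 205.3] 1380
mandrel_a 0.67 [480.3 324.5] 1496
mandrel_a 0.62 [526.7 237.4] 1768
socket 0.9 [288.4 183. ] 4125
socket 0.59 [ 24.8 121.7] 3373
```

View pics/m1.png

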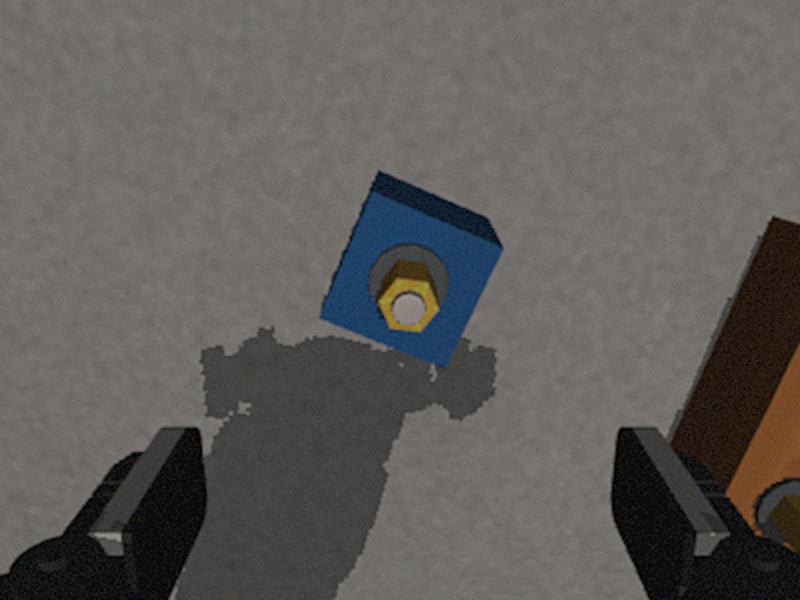

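Stud at full-frame (284,214.5). The hexagon's corners point left and right along the jaw axis, so I need a turn of about 30°. I'll measure it.

```bash
python3 - <<'E'
from h import *
im=cv2.imread("pics/m1_full.png"); o=np.load("pics/m1.npy",allow_pickle=True).item(); C=cam("wrist",o)
h=cv2.cvtColor(im,cv2.COLOR_BGR2HSV)
m=((h[...,0]>15)&(h[...,0]<40)&(h[...,1]>90)&(h[...,2]>130)).astype(np.uint8)
m[:180]=0;m[240:]=0;m[:,:250]=0;m[:,320:]=0
c=max(cv2.findContours(m,cv2.RETR_EXTERNAL,cv2.CHAIN_APPROX_NONE)[0],key=cv2.contourArea)
hull=cv2.convexHull(c)[:,0]
W=np.array([onz(C,p,.090)[:2] for p in hull.astype(float)])
print("n",len(hull),"px c",hull.mean(0),"minmax",hull.min(0),hull.max(0))
# width vs direction, flats = minima of width
a=np.radians(np.arange(0,180,3)); w=[np.ptp(W@[np.cos(t),np.sin(t)]) for t in a]
f=[sum(w[(i+20*k)%60] for k in range(3))/3 for i in range(20)]
print("width mod 60",[(3*i,round(v*1000,1)) for i,v in enumerate(f)])
M=cv2.moments(cv2.convexHull(c)); print("ctr",onz(C,(M["m10"]/M["m00"],M["m01"]/M["m00"]),.09), "stud",onz(C,(284,214.5),.095))
Rt=q(o["ee_rot"]);print("tool y angle mod 60",np.degrees(np.arctan2(Rt[1,1],Rt[0,1]))%60,"q",get_obs()["qpos"].round(3))
# height check: triangulate with top camera
print(tri([(C,(284,214.5)),(cam("top"),(280.5,241.5)),(cam("scene"),(60+477/2.5,120+169/2.5))]))
E
```

```text
n 15 px c [283.66666667 212.33333333] minmax [270 200] [298 225]
width mod 60 [(0, np.float64(19.1)), (3, np.float64(18.8)), (6, np.float64(18.6)), (9, np.float64(18.7)), (12, np.float64(18.9)), (15, np.float64(19.2)), (18, np.float64(19.5)), (21, np.float64(19.8)), (24, np.float64(20.1)), (27, np.float64(20.3)), (30, np.float64(20.4)), (33, np.float64(20.5)), (36, np.float64(20.5)), (39, np.float64(20.5)), (42, np.float64(20.4)), (45, np.float64(20.3)), (48, np.float64(20.1)), (51, np.float64(19.9)), (54, np.float64(19.7)), (57, np.float64(19.4))]
ctr [ 0.51958016 -0.10430593  0.09      ] stud [ 0.51960382 -0.10433495  0.095     ]
tool y angle mod 60 44.381508879781435 q [ 0.696  0.136 -0.589  1.786  0.081  1.243 -1.237]
(array([ 0.52049531, -0.10506093,  0.09088213]), np.float64(0.0021838176659135615))
```

```bash
python3 -m pendant '[[0.085,-0.0023,-0.0003,0,-0.13],[0.085,0,0,0.025,-0.13],[0.085,0,0,0.025,-0.135],[0.085,0,0,0.02,0],[0.085,0,0,0,0],[0.085,0,0,0,0]]'
python3 look.py m2 180,120,400,320 3 mandrel_a
```

```text
time: 3.4
position: [0.5199, -0.1046, 0.2912]
ee_rot: [0.0, 0.949, 0.317, 0.0]
wrist_force: [0.2, -0.4, -0.0]
grip_width: 0.085
[ 0.5199 -0.1046  0.2912] [[0.799, 0.601], [0.601, -0.799]] [288.22438546 253.08448916]
mandrel_a 0.97 [281.4 234.9] 2511
```

View pics/m2.png

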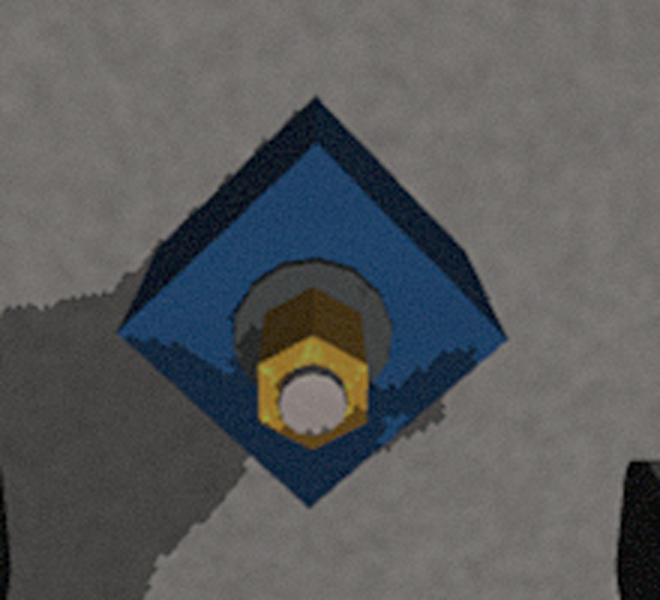

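The flats now face the jaws. The stud is at full-frame (284.3,254), centred in the jaw axis.

```bash
python3 - <<'E'
from h import *
L=lambda n:cam("wrist",np.load(f"pics/{n}.npy",allow_pickle=True).item())
p=(284.3,254)
print(tri([(L("m1"),(284,214.5)),(L("m2"),p)]),onz(L("m2"),p,.095)); C=L("m2")
# flange left/right extremes at z=.064 and block top corners at .06
F=lambda x,y,z:onz(C,(180+x/3,120+y/3),z)
print("flange",F(234,328,.064),F(391,328,.064)); print("corners",[F(*c,.06).round(4) for c in((316,143),(507,337),(310,507),(118,331))])
E
```

```text
(array([ 0.5201116 , -0.10412872,  0.09554586]), np.float64(0.0001707495660986721)) [ 0.52008573 -0.10430386  0.095     ]
flange [ 0.5119411  -0.09094872  0.064     ] [ 0.53059731 -0.1157879   0.064     ]
corners [array([ 0.5507, -0.0821,  0.06  ]), array([ 0.5421, -0.137 ,  0.06  ]), array([ 0.487 , -0.1285,  0.06  ]), array([ 0.4959, -0.0733,  0.06  ])]
```

```bash
python3 -m pendant '[[0.06,0,0,0.02,0],[0.05,0,0,0.02,0],[0.045,0,0,0.0115,0],[0.045,0,0,0,0],[0.03,0,0,0,0],[0.015,0,0,0,0],[0.015,0,0,0,0],[0.01,0,0,0,0],[0.01,0,0,0,0],[0.01,0,0,0,0]]' 60; python3 -c "
from workcell import get_obs;print(get_obs()['moment'],get_obs()['position'])"
```

```text
time: 4.75
position: [0.5203, -0.104, 0.2399]
ee_rot: [0.001, 0.948, 0.317, 0.001]
wrist_force: [-0.6, -0.8, 5.9]
grip_width: 0.0178
[0.03389598 0.15273302 0.06849403] [ 0.52029935 -0.10400835  0.23986603]
```

```bash
python3 -m pendant '[[0.01,0,0,-0.005,0],[0.01,0,0,-0.015,0],[0.01,0,0,-0.025,0],[0.01,0,0,-0.03,0],[0.01,0,0,-0.025,0],[0.01,0,0,0,0]]'; python3 -m pendant '[[0.01,0.012,-0.025,0,0],[0.01,0.02,-0.04,0,0],[0.01,0.02,-0.04,0,0],[0.01,0.02,-0.04,0,0],[0.01,0.02,-0.04,0,0],[0.01,0.003,-0.02,0,0],[0.01,0,-0.005,0,0],[0.01,0,0,0,0],[0.01,0,0,0,0],[0.01,0,0,0,0]]'
python3 look.py g1 140,0,460,300 2.5 gauge mandrel_a
```

```text
time: 5.5
position: [0.5205, -0.1038, 0.3412]
ee_rot: [0.002, 0.948, 0.317, 0.002]
wrist_force: [-0.2, -0.3, -2.0]
grip_width: 0.0172
time: 6.75
position: [0.4696, 0.1198, 0.3387]
ee_rot: [0.0, 0.949, 0.316, -0.0]
wrist_force: [0.2, -0.2, -1.5]
grip_width: 0.0177
[0.4696 0.1198 0.3387] [[0.8, 0.6], [0.6, -0.8]] [578.60313106 344.70501944]
gauge 0.68 [257.8  76.4] 14745
mandrel_a 0.93 [281.7 280.7] 4097
```

View pics/g1.png

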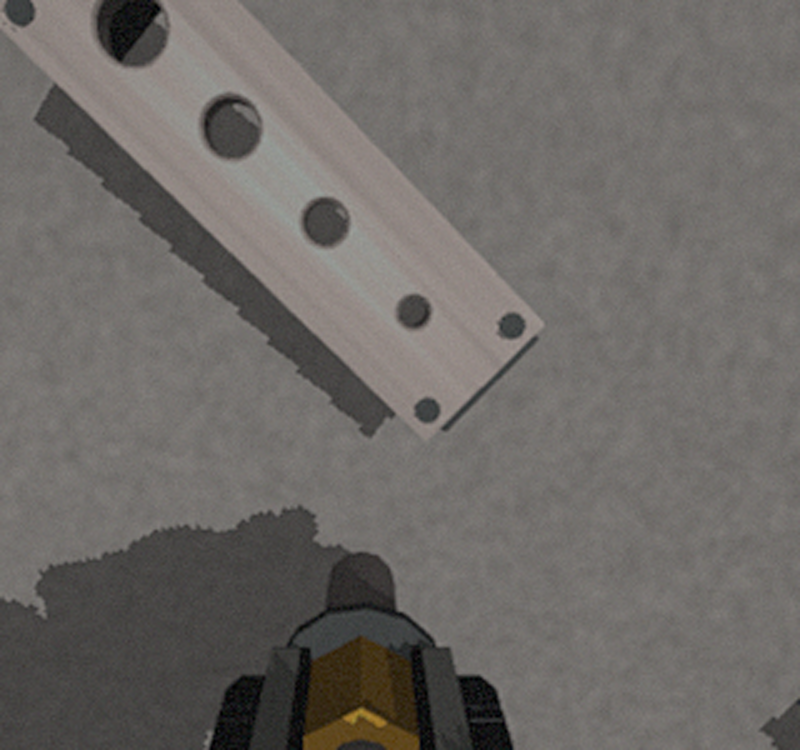

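The crop shows the holes at crop (131,29), (232,126), (326,221) and (413,311). The foot of the held shank shows at crop x 329–395 with its tip at y≈552. That's about 16 mm thick, a hint to be tested in the holes.

```bash
python3 - <<'E'
from h import *
from scipy.optimize import least_squares
o=np.load("pics/g1.npy",allow_pickle=True).item(); C=cam("wrist",o); Rt=q(o["ee_rot"]); P=np.array(o["position"])
H=np.array([onz(C,(140+x/2.5,y/2.5),.07) for x,y in((131,29),(232,126),(326,221),(413,311))])
print(H.round(4).tolist(), np.linalg.norm(np.diff(H,axis=0),axis=1))
# fit straight line with known spacing
s=np.array([48,16,-16,-48])/1000.
c=H.mean(0)[:2]; d=(s@(H[:,:2]-c)); print("scale",np.linalg.norm(d)/(s@s)); d/=np.linalg.norm(d)
Hf=c+s[:,None]*d; print("fit",Hf.round(4).tolist(),"resid",np.abs(Hf-H[:,:2]).max())
th=np.linspace(0,2*np.pi,180)
def ext(v):
    x,y,r=v
    pts=[]
    for z,rr in((.229,r),(.230,r-.001)):
        pts+=[proj(C,P+Rt@[x+rr*np.cos(t),y+rr*np.sin(t),z]) for t in th]
    pts=np.array(pts); return [pts[:,0].min(),pts[:,0].max(),pts[:,1].min()]
ob=np.array([140+329/2.5,140+395/2.5,552/2.5])
r=least_squares(lambda v:(np.array(ext(v))-ob),[0,0,.008],x_scale=.001,diff_step=1e-3)
print("foot tool xy, r",r.x.round(5),r.cost)
for i in range(4):
    D=np.r_[Hf[i],0]-np.r_[(P+Rt@[r.x[0],r.x[1],0])[:2],0]; print("hole",i,"tool shift",(Rt.T@D).round(4))
print(o["qpos"].round(2), "gauge dir",d)
E
```

```text
[[0.5365, 0.2392, 0.07], [0.5334, 0.2078, 0.07], [0.5294, 0.1761, 0.07], [0.5251, 0.1446, 0.07]] [0.03157635 0.03194873 0.03176207]
scale 0.9930416397141569
fit [[0.5369, 0.2396], [0.533, 0.2078], [0.5292, 0.176], [0.5253, 0.1443]] resid 0.0003735337487469348
foot tool xy, r [-1.50e-03 -4.00e-05  7.94e-03] 0.0
hole 0 tool shift [ 0.1272 -0.0554 -0.    ]
hole 1 tool shift [ 0.1051 -0.0323 -0.    ]
hole 2 tool shift [ 0.0829 -0.0092 -0.    ]
hole 3 tool shift [ 0.0607  0.0139 -0.    ]
[ 0.49  0.06 -0.81  1.91  0.05  1.19 -1.26] gauge dir [0.12115028 0.99263418]
```

```bash
python3 -m pendant '[[0.01,0.012,-0.007,0,0],[0.01,0.025,-0.014,0,0],[0.01,0.025,-0.014,0,0],[0.01,0.02,-0.012,0.01,0],[0.01,0.01,-0.006,0.01,0],[0.01,0.005,-0.0024,0.009,0],[0.01,0,0,0,0],[0.01,0,0,0,0],[0.01,0,0,0,0]]'
python3 look.py g2 180,100,400,300 3.5
```

```text
time: 8.02
position: [0.5135, 0.223, 0.3102]
ee_rot: [0.0, 0.948, 0.317, 0.0]
wrist_force: [0.7, -1.1, -2.2]
grip_width: 0.0175
[0.5135 0.223  0.3102] [[0.799, 0.601], [0.601, -0.799]] [652.28084469 482.68776077]
```

View pics/g2.png

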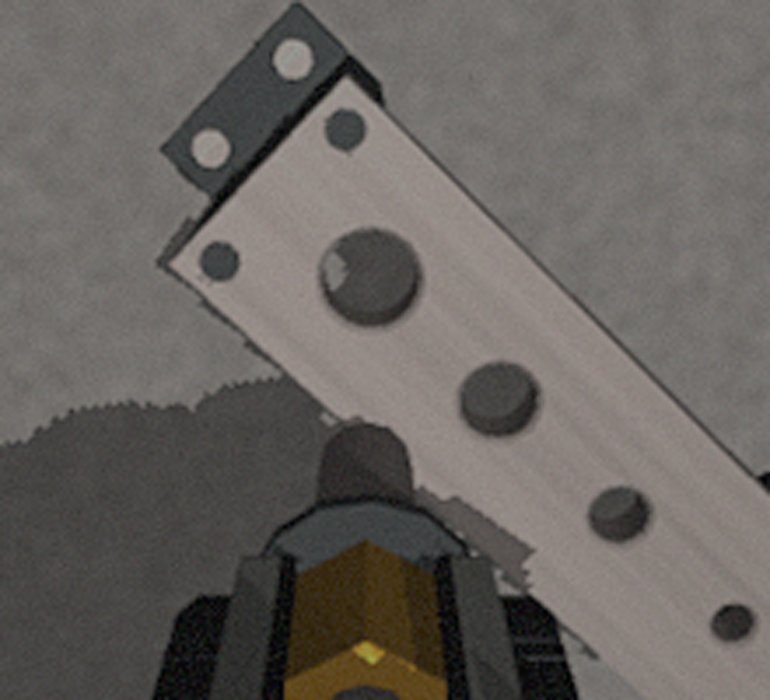

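Close view: hole0 is at crop (371,277), hole1 at (499,399), hole2 at (619,514) and hole3 at (733,622). The foot spans x 318–413 with its tip at y≈423.

```bash
cat > fit.py <<'E'
from h import *
from scipy.optimize import least_squares
def run(n,x0,y0,f,holes,foot):
    o=np.load(f"pics/{n}.npy",allow_pickle=True).item(); C=cam("wrist",o); Rt=q(o["ee_rot"]); P=np.array(o["position"])
    H=np.array([onz(C,(x0+x/f,y0+y/f),.07) for x,y in holes])
    s=np.array([48,16,-16,-48])/1000.
    c=H.mean(0)[:2]; d=(s@(H[:,:2]-c)); print("scale",np.linalg.norm(d)/(s@s)); d/=np.linalg.norm(d)
    Hf=c+s[:,None]*d; print("raw",H[:,:2].round(4).tolist(),"fit",Hf.round(4).tolist())
    th=np.linspace(0,2*np.pi,180)
    def ext(v):
        pts=np.array([proj(C,P+Rt@[v[0]+r*np.cos(t),v[1]+r*np.sin(t),z]) for z,r in((.229,v[2]),(.230,v[2]-.001)) for t in th])
        return np.array([pts[:,0].min(),pts[:,0].max(),pts[:,1].min()])
    ob=np.array([x0+foot[0]/f,x0+foot[1]/f,y0+foot[2]/f])
    r=least_squares(lambda v:ext(v)-ob,[0,0,.008],x_scale=.001,diff_step=1e-3).x
    print("foot",r.round(5))
    for i in range(4): print(i,"shift from now",(Rt[:2,:2].T@(Hf[i]-(P+Rt@[r[0],r[1],0])[:2])).round(4),"raw",(Rt[:2,:2].T@(H[i,:2]-(P+Rt@[r[0],r[1],0])[:2])).round(4))
E
python3 -c "
from fit import run
run('g2',180,100,3.5,[(371,277),(499,399),(619,514),(733,622)],(318,413,423))"
```

```text
scale 0.9978699301064532
raw [[0.5374, 0.2398], [0.5334, 0.2081], [0.5292, 0.1765], [0.5252, 0.1448]] fit [[0.5374, 0.2399], [0.5333, 0.2082], [0.5293, 0.1764], [0.5252, 0.1447]]
foot [-0.00176 -0.00026  0.00816]
0 shift from now [0.0311 0.0011] raw [0.031  0.0012]
1 shift from now [0.0087 0.024 ] raw [0.0087 0.024 ]
2 shift from now [-0.0136  0.0469] raw [-0.0136  0.0468]
3 shift from now [-0.0359  0.0698] raw [-0.0358  0.0698]
```

```bash
python3 -m pendant '[[0.01,0.008,0,0,0],[0.01,0.013,0.001,0,0],[0.01,0.008,0,0,0],[0.01,0.002,0,0,0],[0.01,0,0,0,0],[0.01,0,0,0.003,0],[0.01,0,0,0.003,0],[0.01,0,0,0.002,0],[0.01,0,0,0.002,0],[0.01,0,0,0.001,0],[0.01,0,0,0.001,0],[0.01,0,0,0,0]]'
```

```text
time: 9.57
position: [0.5386, 0.2411, 0.2975]
ee_rot: [0.0, 0.948, 0.317, -0.0]
wrist_force: [-1.3, -0.7, -2.0]
grip_width: 0.0173
```

```bash
python3 -m pendant '[[0.01,0,0,0.0015,0],[0.01,0,0,0.0015,0],[0.01,0,0,0.0015,0],[0.01,0,0,0,0]]'; python3 -c "
from workcell import get_obs;print(get_obs()['moment'],get_obs()['position'])"
```

```text
time: 10.07
position: [0.5387, 0.2412, 0.293]
ee_rot: [0.0, 0.948, 0.317, -0.0]
wrist_force: [-1.0, -1.5, -2.2]
grip_width: 0.018
[-0.52301124  0.24630993 -0.01323782] [0.53865111 0.24117074 0.29298813]
```

```bash
python3 -m pendant '[[0.01,0,0,0.003,0],[0.01,0,0,0.004,0],[0.01,0,0,0.004,0],[0.01,0,0,0.002,0],[0.01,0,0,0,0]]'; python3 -m pendant '[[0.01,0,0,0.004,0],[0.01,0,0,0.005,0],[0.01,0,0,0.005,0],[0.01,0,0,0.004,0],[0.01,0,0,0.002,0],[0.01,0,0,0,0],[0.01,0,0,0,0]]'; python3 -c "
from workcell import get_obs;print(get_obs()['moment'],get_obs()['position'])"
```

```text
time: 10.7
position: [0.5386, 0.2412, 0.2797]
ee_rot: [0.0, 0.948, 0.317, -0.0]
wrist_force: [-0.3, -2.7, -2.2]
grip_width: 0.0176
time: 11.58
position: [0.5386, 0.2411, 0.2597]
ee_rot: [0.0, 0.948, 0.317, -0.0]
wrist_force: [-1.8, -4.2, -1.6]
grip_width: 0.0176
[-1.02778364  0.44559472 -0.01771313] [0.53860555 0.24110202 0.25971699]
```

```bash
python3 -m pendant '[[0.01,-0.0004,0.0002,0.002,0],[0.01,0,0,0.002,0],[0.01,0,0,0.001,0],[0.01,0,0,0,0],[0.01,0,0,0,0]]'; python3 -m pendant '[[0.01,0,0,-0.004,0],[0.01,0,0,-0.01,0],[0.01,0,0,-0.012,0],[0.01,0,0,-0.012,0],[0.01,0,0,-0.01,0],[0.01,0,0,-0.006,0],[0.01,0,0,0,0],[0.01,0,0,0,0]]'; python3 -c "
from workcell import get_obs;print(get_obs()['moment'],get_obs()['position'])"
```

```text
time: 12.2
position: [0.5385, 0.241, 0.2554]
ee_rot: [0.0, 0.948, 0.317, -0.0]
wrist_force: [-2.4, -3.9, 1.5]
grip_width: 0.0176
time: 13.2
position: [0.5384, 0.2412, 0.3092]
ee_rot: [-0.0, 0.948, 0.317, 0.0]
wrist_force: [0.2, -1.2, -1.5]
grip_width: 0.0178
[-0.01456244 -0.00037894 -0.01172855] [0.53844178 0.2412058  0.30917723]
```

```bash
python3 -m pendant '[[0.01,-0.007,0.007,0,0],[0.01,-0.01,0.01,0,0],[0.01,-0.0053,0.0059,0,0],[0.01,0,0,0,0],[0.01,0,0,0,0],[0.01,0,0,0.003,0],[0.01,0,0,0.002,0],[0.01,0,0,0.001,0],[0.01,0,0,0,0]]'; python3 -c "
from workcell import get_obs;print(get_obs()['moment'],get_obs()['position'],get_obs()['wrist_force'])"
```

```text
time: 14.32
position: [0.5344, 0.2094, 0.3031]
ee_rot: [-0.0, 0.948, 0.317, -0.0]
wrist_force: [-1.0, 0.9, -1.5]
grip_width: 0.0177
[ 0.0048608  -0.03749331 -0.01207341] [0.53442586 0.20935588 0.30308684] [-1.02410093  0.90334091 -1.51359579]
```

```bash
python3 -m pendant '[[0.01,0,0,0.001,0],[0.01,0,0,0.0005,0],[0.01,0,0,0,0]]';python3 -m pendant '[[0.01,0,0,0.0005,0],[0.01,0,0,0.0005,0]]'
```

```text
time: 14.7
position: [0.5345, 0.2092, 0.3017]
ee_rot: [0.0, 0.948, 0.317, -0.0]
wrist_force: [-0.7, 0.6, -1.3]
grip_width: 0.0174
time: 14.95
position: [0.5345, 0.2093, 0.3008]
ee_rot: [0.0, 0.948, 0.317, -0.0]
wrist_force: [-0.3, -0.2, -0.5]
grip_width: 0.0176
```

```bash
python3 -m pendant '[[0.01,0,0,0.0004,0],[0.01,0,0,0.0003,0]]';python3 -m pendant '[[0.01,0,0,0.0003,0],[0.01,0,0,0,0]]'; python3 -c "
from workcell import get_obs;print(get_obs()['moment'])"
```

```text
time: 15.2
position: [0.5345, 0.2093, 0.3]
ee_rot: [0.0, 0.948, 0.317, -0.0]
wrist_force: [-0.2, 0.3, -1.2]
grip_width: 0.0174
time: 15.45
position: [0.5345, 0.2093, 0.2999]
ee_rot: [0.0, 0.948, 0.317, 0.0]
wrist_force: [-0.1, -0.7, -1.1]
grip_width: 0.0173
[-0.03006414  0.15098277  0.04208924]
```

```bash
for i in 1; do python3 -m pendant '[[0.01,0,0,0.0004,0],[0.01,0,0,0,0]]';done; python3 -m pendant '[[0.01,0,0,0.0004,0],[0.01,0,0,0,0]]'; python3 -m pendant '[[0.01,0,0,0.0004,0],[0.01,0,0,0,0]]'
```

```text
time: 15.7
position: [0.5345, 0.2094, 0.2999]
ee_rot: [0.0, 0.948, 0.317, 0.0]
wrist_force: [-1.6, -0.4, 3.5]
grip_width: 0.0178
time: 15.95
position: [0.5346, 0.2095, 0.2998]
ee_rot: [0.0, 0.948, 0.317, 0.0]
wrist_force: [-2.5, -1.3, 5.7]
grip_width: 0.0179
time: 16.2
position: [0.5346, 0.2095, 0.2998]
ee_rot: [0.0, 0.948, 0.317, 0.0]
wrist_force: [-2.3, -0.4, 8.0]
grip_width: 0.0176
```

Refused at hole1: it stopped at foot z≈0.070 with about 8 N, the foot being within about 0.5 mm of the hole centre. Next it goes back to hole0.

```bash
python3 -m pendant '[[0.01,0,0,-0.004,0],[0.01,0,0,-0.006,0],[0.01,0.006,-0.006,0,0],[0.01,0.01,-0.01,0,0],[0.01,0.0063,-0.0069,0,0],[0.01,0,0,0,0],[0.01,0,0,0,0],[0.01,0,0,0.004,0],[0.01,0,0,0.003,0],[0.01,0,0,0.002,0],[0.01,0,0,0.001,0],[0.01,0,0,0,0]]';  python3 -m pendant '[[0.01,0,0,0.001,0],[0.01,0,0,0.001,0],[0.01,0,0,0.001,0],[0.01,0,0,0.001,0],[0.01,0,0,0.001,0],[0.01,0,0,0,0]]'
```

```text
time: 17.7
position: [0.5385, 0.2409, 0.2985]
ee_rot: [0.0, 0.948, 0.317, -0.0]
wrist_force: [-0.1, 0.1, -1.7]
grip_width: 0.0179
time: 18.45
position: [0.5385, 0.2409, 0.2934]
ee_rot: [0.0, 0.948, 0.317, -0.0]
wrist_force: [-0.5, -1.1, -2.0]
grip_width: 0.0176
```

In the hole again. Lowering with a small shift along −x to follow the slight tilt.

```bash
python3 -m pendant '[[0.01,-0.0001,0,0.003,0],[0.01,-0.0001,0,0.004,0],[0.01,-0.0001,0,0.005,0],[0.01,-0.0001,0,0.005,0],[0.01,-0.0001,0,0.005,0],[0.01,-0.0001,0,0.005,0],[0.01,-0.0001,0,0.005,0],[0.01,-0.0001,0,0.003,0],[0.01,0,0,0.002,0],[0.01,0,0,0.001,0],[0.01,0,0,0,0],[0.01,0,0,0,0]]'; python3 -m pendant '[[0.01,0,0,0.001,0],[0.01,0,0,0.0007,0],[0.01,0,0,0,0]]'
```

```text
time: 19.95
position: [0.5379, 0.2405, 0.2557]
ee_rot: [0.0, 0.948, 0.317, 0.0]
wrist_force: [-0.6, -0.3, -1.2]
grip_width: 0.0174
time: 20.32
position: [0.5378, 0.2405, 0.2538]
ee_rot: [0.0, 0.948, 0.317, -0.0]
wrist_force: [0.5, 0.5, -1.1]
grip_width: 0.0179
```

```bash
python3 -m pendant '[[0.01,0,0,0.001,0],[0.01,0,0,0.0007,0],[0.01,0,0,0.0007,0],[0.01,0,0,0,0]]'; python3 -m pendant '[[0.01,0,0,0.0005,0],[0.01,0,0,0,0]]';python3 -m pendant '[[0.01,0,0,0.0005,0],[0.01,0,0,0,0]]'
```

```text
time: 20.82
position: [0.5378, 0.2405, 0.2514]
ee_rot: [0.0, 0.948, 0.317, -0.0]
wrist_force: [-0.0, -0.1, -2.3]
grip_width: 0.0178
time: 21.08
position: [0.5379, 0.2405, 0.2509]
ee_rot: [0.0, 0.948, 0.317, -0.0]
wrist_force: [0.8, -0.6, -2.4]
grip_width: 0.0181
time: 21.32
position: [0.5378, 0.2405, 0.2504]
ee_rot: [0.0, 0.948, 0.317, -0.0]
wrist_force: [-0.7, 0.3, -1.9]
grip_width: 0.018
```

```bash
python3 -m pendant '[[0.01,0,0,0.0004,0],[0.01,0,0,0,0]]'; python3 -m pendant '[[0.01,0,0,0.0004,0],[0.01,0,0,0,0]]';python3 -m pendant '[[0.01,0,0,0.0004,0],[0.01,0,0,0,0]]'
```

```text
time: 21.58
position: [0.5378, 0.2405, 0.25]
ee_rot: [0.0, 0.948, 0.317, -0.0]
wrist_force: [-0.6, -0.7, -0.6]
grip_width: 0.0178
time: 21.82
position: [0.5379, 0.2406, 0.25]
ee_rot: [0.0, 0.948, 0.317, 0.0]
wrist_force: [-1.7, 0.0, 1.4]
grip_width: 0.0176
time: 22.08
position: [0.5379, 0.2406, 0.2499]
ee_rot: [0.0, 0.948, 0.317, 0.0]
wrist_force: [-1.5, -1.6, 4.8]
grip_width: 0.0179
```

Flange contact at about 5 N. Release and go up.

```bash
python3 -m pendant '[[0.018,0,0,0,0],[0.022,0,0,0,0],[0.028,0,0,0,0],[0.04,0,0,0,0],[0.05,0,0,0,0],[0.06,0,0,0,0],[0.06,0,0,0,0]]' 20; python3 -m pendant '[[0.06,0,0,-0.005,0],[0.06,0,0,-0.015,0],[0.06,0,0,-0.03,0],[0.06,0,0,-0.03,0],[0.06,0,0,-0.02,0],[0.06,-0.03,0,-0.01,0],[0.06,-0.03,0,0,0],[0.06,0,0,0,0],[0.06,0,0,0,0]]'
python3 look.py e1 160,20,420,260 3
python3 - <<'E'
from h import *
im=eyes.capture("scene"); im2=eyes.capture("top")
C=cam("scene"); p=proj(C,[.5374,.2399,.09]).astype(int); print(p)
a=cv2.resize(im[p[1]-40:p[1]+40,p[0]-60:p[0]+40],(500,400),interpolation=cv2.INTER_CUBIC); w=cv2.resize(cv2.imread("pics/e1_full.png"),(300,225))
b=cv2.imread("pics/e1.png"); b=cv2.resize(b,(433,400)); cv2.imwrite("pics/end.png",cv2.resize(np.hstack([a,b]),(800,343)))
E
```

```text
time: 22.95
position: [0.5378, 0.2405, 0.2492]
ee_rot: [0.0, 0.948, 0.317, -0.0]
wrist_force: [-0.8, 0.8, 0.5]
grip_width: 0.0597
time: 24.08
position: [0.4903, 0.2045, 0.3598]
ee_rot: [0.0, 0.948, 0.317, 0.001]
wrist_force: [0.8, -0.4, 0.1]
grip_width: 0.0604
[0.4903 0.2045 0.3598] [[0.799, 0.602], [0.602, -0.799]] [603.82387543 395.91195283]
[324 134]
```

View pics/end.png

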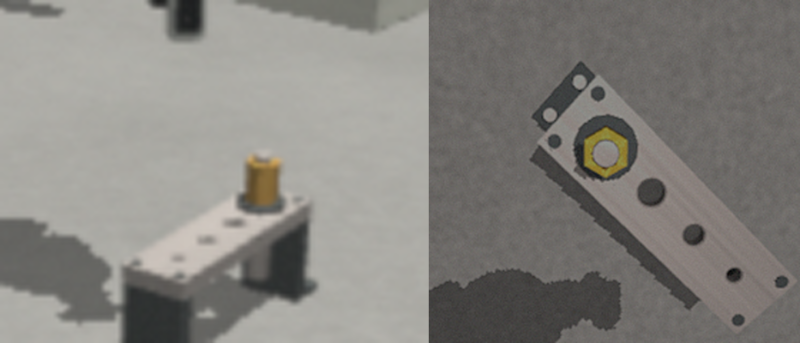

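The mandrel stands upright in hole0 with its flange flat on the plate. The shank shows below the plate and the gripper is clear, so I'm handing in.

```bash
python3 -c "
from workcell import order;print(order.finish_job())"
```

```text
the job is handed in; nothing more can be done
None
```

The mandrel from the blue socket has a 16 mm shank. It now stands upright in the 17 mm hole, flange on the plate and released, and the job is handed in.

- **17 mm hole:** the shank went in and was lowered until the flange was about 5 mm above the plate. The force readings reached about 5 N sideways, most likely from a slight tilt in the grip.
- **14 mm hole:** the shank stopped at the mouth at a light press of about 8 N. I didn't try the two smaller holes. The foot was within about 0.5 mm of the hole centre by my measurements, so I took this as a true refusal. I did not probe around the hole to rule out misalignment. The camera pictures also gave a shank of about 16 mm.
- **Put back:** on the second lowering into the 17 mm hole I followed the tilt, and side forces stayed under 2 N. The flange touched at about 5 N before I let go.

The final pictures show the mandrel upright, its flange flat and the gripper clear. The robot never went near the rack mandrels, buff wheel or compound bar, but I did not picture them again at the end. The job was handed in at about 24 s of the 72 s allowed.

The one disagreement was the mandrel's stud height: the fixed cameras gave 91 mm and two wrist camera views gave 95.5 mm. I used the wrist value, which matches the sizes given.

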